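# Put the paddle board away under the riser shelf

### The arm

A 6-joint arm with a two-finger parallel gripper is mounted at the origin on the work surface. World frame = base frame: x ahead of the robot, y to its left, z up, the work surface at z = 0. Lengths are in m, angles in rad, forces in N, time in s.
With the tool pointing down it reaches from about 0.35 to 0.85 m from the base axis. Payload 8.1 kg.
Tool frame: the origin (TCP) lies at the very end of the fingers, on their centre line; the grasp point (between the pads) lies 19 mm behind it; z points along the fingers, y is the line along which they close (so a half turn about z gives the same grasp; the last joint's range is limited). The gripper opens to 93 mm and grips with 3 to 60 N. Pads are 15 mm wide; open, the fingers measure 128 mm over their backs; the gripper's body (75 mm by 188 mm) begins 65 mm behind the grasp point.
Start: joints at [1.11, 0.13, 1.488, -0, 1.523, -0.085], TCP at [0.22, 0.558, 0.219] pointing down, gripper open.
Joint ranges: [-2.96, 2.96], [-0.89, 2.26], [0.02, 2.5], [-1.34, 4.48], [0, 2.73], [-2.66, 2.66]. Speed limits (rad/s): [2.39, 2.39, 2.79, 3.14, 3.14, 3.14].

### API

Orientations are given as a rotation vector (axis times angle).
In Python, from plant import robot gives the robot as it stands. The module is installed in compiled form; this text tells all that it offers.
- The arm moves only by the tool play_rows, never from a script. Its argument "increments" is text: rows parted by semicolons, each of 5 numbers parted by spaces: the shift along the tool's x, y, z in mm, then the turn about the tool's z in degrees, then the closure, from -1 (fully open) to 1 (shut). In form: dx dy dz yaw claw; .... A call has 1 to 20 rows; each row is the pose to reach, as a shift and turn from the pose commanded when the call began, along the tool's axes at that moment; what a row does not reach only later rows make up. A row lasts 1/10 s, in which the tool goes at most 50 mm and 8.59 degrees, less where a joint would pass 70% of its speed; a pose out of reach is approached as far as the arm can. A call with a gripper value outside its range is refused whole. The fingers move at their own pace and stop on an object; "force" is the grip in N (left out, the last holds). Time passes only in rows, so rows that repeat a pose let the fingers close. It gives the time, the measured TCP pose, the force, the opening and the grip force at its end, in the units of the state.
- robot.read_state(): the state, without advancing time (a new reading comes with each control period).
- robot.read_camera(name): name is "scene" or "top" or "wrist"; returns the picture (420x560x3 uint8, blue, green, red); there is no depth.
- robot.calibration(name): a dict with "vertical_fov" (degrees; the focal length in pixels is half the picture's height over the tangent of half this angle, whatever the lens; pixels are square), "cx", "cy" (the principal point, pixels), "rvec" (rotation vector, rad) and "tvec" (3), from world to camera coordinates, as OpenCV has them. Camera axes: x right, y down, z forward; pixel columns grow to the right and rows downward; lengths in m; the calibration is good to about 2 mm. A picture is of the moment at which its call begins: read the wrist's pose just before it. calibration takes no time and is no camera call; for the wrist camera it gives the pose at the moment of the call.
- robot.close_job(): hands the job in; it is judged then, once.
Trained networks look in the newest picture that a camera, given by its name, has taken for a name from the list of things; names that differ only in an ending like _2 or _b are one class to them, and where a whole thing is asked for, a point or a joint stands for the part that bears it (a point fixed in the world has none). Each returns a list of dicts, best first, with "conf" (0 to 1); they miss things now and then, are a little off and sometimes report something else, mostly with a low value. They report only what shows in the picture. A call takes as long as a camera call.
- robot.recognise(camera, query): "centre" ([x, y, z] in m, in world coordinates, good to about 4 mm: the middle of the surface that is visible of it).
- robot.regions_of(camera, query): "pixels" (420x560 bool, what is visible of it).
- robot.landmark_of(camera, query): "centre" ([x, y, z] in m, in world coordinates, good to about 4 mm: a listed point, or the origin of a listed thing).
The state is a dict: "t": time; "q": joint angles; "dq": joint speeds; "joint_torque": joint torques, N m; "tool_pos": TCP position; "orientation": TCP orientation; "force": force on the tool from outside, world axes, zero at the start; "wrist_torque": the same for the moment, N m; "opening": finger opening in m; "gripper_force": force on a finger pad.
Only numpy, scipy, OpenCV 4.12 (cv2) and the standard library are available. Lean on these libraries where they do the work, as an engineer would, in place of code of your own. Each camera call takes 0.05 s, during which the arm holds its last target. There are 200 camera calls.

### The job

The small wooden paddle board lies on the big dark chopping board with a lidded stoneware crock standing on it. Lift the crock off, put the paddle board away, round nose first, flat under the riser shelf in the wide bay, and slide it gently all the way in until its nose rests against the stop hidden in the bay, without ramming it (keep the push under 30 N); finally the crock must stand upright in the middle of the big board again. Do not tip the crock over, and leave everything else where it stands.

Things in the scene. Friction and masses are not known exactly. Their poses are not given: they have to be found in the camera images.
- riser: Fixed low shelf of light wood, standing on the counter. Origin: counter height, middle of the mouth of its WIDE bay; +x points level into the bay, z up. Wide bay: 71 mm wide (y -35.5 to 35.5), 26 mm high from the counter (its floor) to the deck. A fixed wooden block across it is the stop: its face is 95 to 130 mm in from the mouth, differently each time, cannot be seen, only felt
- riser_deck (a point): centre of the riser's upper face, 38 mm over the counter; the deck is 12 mm thick, 175 mm deep (riser x 0 to 175) and 168 mm wide (riser y -112.5 to 55.5). Its back is closed. On the -y side of the wide bay is a second bay, 45 mm wide, too narrow. The bays' upright cheeks (26 mm high) stick out 12 mm in front of the deck; rows of dark dowels in the deck mark them
- paddle_mid (a point): Loose brown wooden paddle board, about 240 g, 16 mm thick, 170 mm long; this is the middle of its blade, half-way up. x points to the round nose, z up. Blade 66 mm wide, x -55 to 55, nose a half circle of 33 mm radius; handle 28 mm wide, x -115 to -55. At first it lies on the big board, handle sticking out past its edge on the robot's side
- paddle_handle (a point): middle of the paddle board's handle, 85 mm behind the blade's middle, half-way up (8 mm over its underside); same axes
- paddle_nose (a point): foremost point of the paddle board's round nose, half-way up; same axes
- bigboard_top (a point): Fixed big chopping board of dark wood, 160 (x) x 150 (y) x 18 mm, lying on the counter; this point is the centre of its upper face, z up
- crock_mid (a point): Loose lidded white stoneware crock, about 320 g, body 60 mm diameter x 60 mm tall, with a wooden lid knob 22 mm diameter x 18 mm on top (78 mm in all); this point is on its axis, 30 mm over its underside; z is its axis. At the start it stands on the paddle board's blade
- mill_mid (a point): bystander: dark turned wooden pepper mill, 52 dia x 145 tall, stands on the counter; its middle, 70 mm up
- timer_mid (a point): bystander: black round kitchen timer, 68 dia x 40 tall, on the counter beside the riser; its middle
- spice_mid (a point): bystander: small glass spice jar with steel cap, 42 dia x 85 tall, standing on the riser's deck towards its back; its middle
- spatula_grip (a point): bystander: wooden spatula lying flat on the counter to the left of the big board; a point on its handle
- mug_mid (a point): bystander: blue mug, 80 dia x 90 tall, on the counter; its middle

How it is judged:
By the outcome, as a careful person would: the job done as asked, in the order asked, and still so for the second after the job is handed in, with the robot touching nothing.
It also fails if it takes over 69 s, if anything falls off the work surface, if the arm or the gripper's body presses on something with over 40 N, if the wrist force passes 120 N, or if a joint passes its speed limit or range.

## Working session

There is one attempt and no reset: what is moved stays moved. The work goes in short steps, Python scripts to look and compute and a tool call to move; the robot and the scene stay as the last step left them, time stands still between calls to the robot, and variables do not carry over. Pictures are saved under pics/ and viewed, at most 10 in all, crops included, and the job is handed in when it is done.

Besides the shell and the picture viewer there is one more tool, called after ">>>" as name(argument=value, ...) on one line, values as JSON. play_rows: Moves the arm, as the interface text tells. Its arguments: {"type":"object","properties":{"increments":{"type":"string"},"force":{"type":"number"}},"required":["increments"]}

```bash
mkdir -p pics; cat > h.py <<'E'
import numpy as np, cv2
from plant import robot
from scipy.spatial.transform import Rotation as R
def lm(cam,names):
    for n in names:
        r=robot.landmark_of(cam,n)
        print(cam,n,[(np.round(d['centre'],4).tolist(),round(d['conf'],2)) for d in r[:2]])
def st():
    s=robot.read_state()
    Rm=R.from_rotvec(s['orientation']).as_matrix()
    print('t',round(s['t'],2),'pos',np.round(s['tool_pos'],4),'F',np.round(s['force'],2),'open',round(s['opening'],4),'g',round(s['gripper_force'],1),'q',np.round(s['q'],3)); print(np.round(Rm,3).tolist())
    return s,Rm
def pix(cam,u,v,z):
    c=robot.calibration(cam); f=210/np.tan(np.radians(c['vertical_fov'])/2)
    Rm=R.from_rotvec(np.ravel(c['rvec'])).as_matrix(); t=np.ravel(c['tvec'])
    d=Rm.T@np.array([(u-c['cx'])/f,(v-c['cy'])/f,1]); o=-Rm.T@t
    return o+d*(z-o[2])/d[2]
E
python3 - <<'E'
from h import *
st()
for c in ['top','scene']:
    cv2.imwrite(f'pics/{c}0.png',robot.read_camera(c))
    lm(c,['riser','riser_deck','paddle_mid','paddle_handle','paddle_nose','bigboard_top','crock_mid','mill_mid','timer_mid','spice_mid','spatula_grip','mug_mid'])
E
```

```text
t 0.0 pos [0.22   0.5576 0.2176] F [ 0.16 -0.69  0.17] open 0.0927 g 0.0 q [ 1.11   0.131  1.489 -0.     1.523 -0.085]
[[-0.93, 0.367, -0.001], [0.367, 0.93, -0.002], [0.0, -0.002, -1.0]]
top riser [([0.6161, -0.2303, 0.0056], 0.8)]
top riser_deck [([0.6763, -0.2976, 0.0324], 0.96), ([0.4754, 0.302, 0.0256], 0.3)]
top paddle_mid [([0.5579, 0.2876, 0.0289], 0.67), ([0.7811, 0.0245, 0.0692], 0.61)]
top paddle_handle [([0.4765, 0.3015, 0.0253], 0.8)]
top paddle_nose [([0.6204, 0.2752, 0.0278], 0.7)]
top bigboard_top [([0.5762, 0.2719, 0.0185], 0.89)]
top crock_mid [([0.57, 0.2823, 0.0643], 0.56), ([0.5607, 0.2838, 0.0267], 0.49)]
top mill_mid [([0.7809, 0.0237, 0.0702], 0.6)]
top timer_mid [([0.4656, -0.3538, 0.0153], 0.96), ([0.5686, 0.2821, 0.0622], 0.32)]
top spice_mid [([0.4748, 0.3021, 0.0264], 0.68), ([0.7406, -0.2802, 0.0798], 0.48)]
top spatula_grip [([0.5682, 0.4772, 0.01], 0.91)]
top mug_mid [([0.3856, 0.5046, 0.0488], 0.85), ([0.5603, 0.2844, 0.0271], 0.36)]
scene riser [([0.6172, -0.2288, -0.0004], 0.57)]
scene riser_deck [([0.7438, -0.2821, 0.0796], 0.56)]
scene paddle_mid [([0.5599, 0.2863, 0.0261], 0.84), ([0.4677, -0.3514, 0.015], 0.46)]
scene paddle_handle [([0.4757, 0.2985, 0.0251], 0.88)]
scene paddle_nose [([0.6097, 0.28, 0.0253], 0.72)]
scene bigboard_top [([0.5735, 0.2705, 0.0231], 0.59)]
scene crock_mid [([0.5726, 0.2845, 0.0653], 0.71), ([0.6725, -0.2961, 0.0414], 0.53)]
scene mill_mid [([0.7828, 0.0214, 0.0684], 0.68), ([0.616, -0.2286, 0.0024], 0.64)]
scene timer_mid [([0.466, -0.3531, 0.0192], 0.73), ([0.6113, 0.2794, 0.0247], 0.63)]
scene spice_mid [([0.7404, -0.28, 0.0765], 0.95)]
scene spatula_grip [([0.5681, 0.4747, 0.0108], 0.67)]
scene mug_mid [([0.3878, 0.5002, 0.0441], 0.77), ([0.6714, -0.2983, 0.0373], 0.22)]
```

View pics/top0.png

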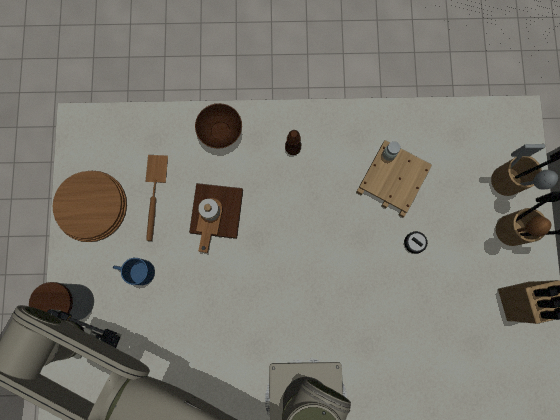

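View pics/scene0.png

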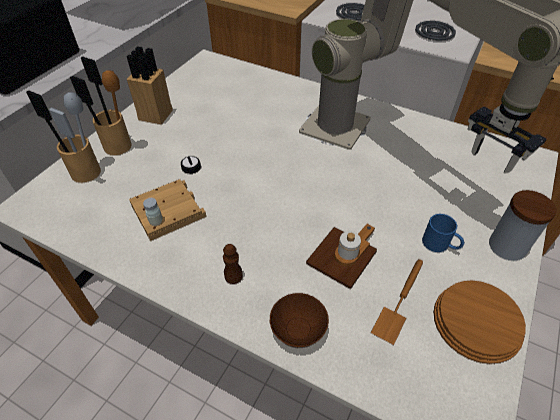

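The top view shows the crock on the paddle at pixel (208,210), with its handle pointing down the image. The riser is at (395,180), with its mouth on the lower-left side. In the scene view nothing blocks the space between the two boards.

>>> play_rows(increments="-427 -127 0 -12 -1;-427 -127 0 -12 -1;-427 -127 0 -12 -1;-427 -127 0 -12 -1;-427 -127 0 -12 -1;-427 -127 0 -12 -1;-427 -127 0 -12 -1;-427 -127 0 -12 -1;-427 -127 0 -12 -1;-427 -127 0 -12 -1;-427 -127 0 -12 -1;-427 -127 0 -12 -1;-427 -127 0 -12 -1")

```text
t: 2.6
tool_pos: [0.5699, 0.2844, 0.2188]
orientation: [-0.258, -3.131, -0.0]
force: [0.4, -0.6, -0.4]
opening: 0.0929
gripper_force: 0.0
```

```bash
python3 - <<'E'
from h import *
st()
cv2.imwrite('pics/w1.png',robot.read_camera('wrist'))
lm('wrist',['paddle_mid','paddle_handle','paddle_nose','bigboard_top','crock_mid'])
E
```

```text
t 2.6 pos [0.5699 0.2844 0.2188] F [ 0.37 -0.58 -0.4 ] open 0.0929 g 0.0 q [ 0.382  0.23   1.377  0.     1.535 -1.024]
[[-0.986, 0.164, -0.0], [0.164, 0.986, 0.0], [0.0, 0.0, -1.0]]
wrist paddle_mid [([0.5573, 0.2915, 0.0238], 0.75)]
wrist paddle_handle [([0.4781, 0.3005, 0.0231], 0.94)]
wrist paddle_nose []
wrist bigboard_top []
wrist crock_mid [([0.5719, 0.288, 0.0646], 0.62)]
```

View pics/w1.png

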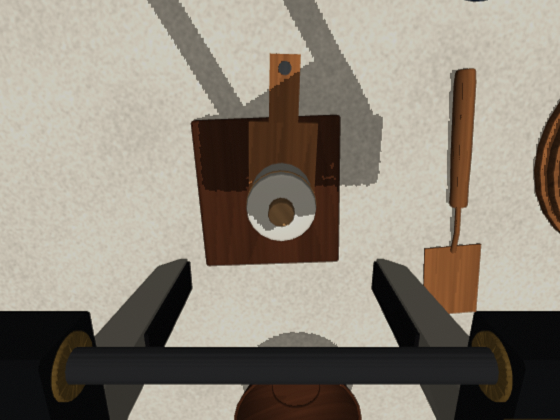

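The wrist view shows the crock knob at (281,212), and the paddle blade edges at about columns 248 and 318. The handle end is at (285,54). The board corners are at (192,121), (340,115), (338,260) and (207,265).

```bash
python3 - <<'E'
from h import *
for n,u,v,z in [('knob',281,212,.112),('tipL',270,54,.034),('tipR',300,54,.034),('blL',248,128,.034),('blR',318,128,.034),('hL',270,110,.034),('hR',299,110,.034),('b1',192,121,.018),('b2',340,115,.018),('b3',338,260,.018),('b4',207,265,.018)]:
    print(n,np.round(pix('wrist',u,v,z),4))
print('riser from top')
for u,v in [(388,141),(432,162),(403,215),(358,193)]: print(np.round(pix('top',u,v,.038),4))
E
```

```text
knob [0.5679 0.2836 0.112 ]
tipL [0.4431 0.2944 0.034 ]
tipR [0.4476 0.3211 0.034 ]
blL [0.5036 0.2624 0.034 ]
blR [0.5146 0.3283 0.034 ]
hL [0.4908 0.286  0.034 ]
hR [0.4953 0.3129 0.034 ]
b1 [0.4886 0.2072 0.018 ]
b2 [0.5071 0.3528 0.018 ]
b3 [0.6624 0.3324 0.018 ]
b4 [0.6442 0.1862 0.018 ]
riser from top
[ 0.7862 -0.2804  0.038 ]
[ 0.715  -0.4156  0.038 ]
[ 0.5475 -0.3144  0.038 ]
[ 0.6193 -0.1779  0.038 ]
```

>>> play_rows(increments="0 0 50 0 -1;0 0 100 0 -1;0 0 140 0 -1;0 0 167 0 -1;0 0 167 0 -1;0 0 167 0 1;0 0 167 0 1;0 0 167 0 1;0 0 167 0 1;0 0 167 0 1;0 0 167 0 1;0 0 167 0 1", force=25)

```text
t: 4.1
tool_pos: [0.5716, 0.2837, 0.053]
orientation: [0.261, 3.129, 0.001]
force: [-1.2, 0.1, 6.5]
opening: 0.0596
gripper_force: 25.0
```

>>> play_rows(increments="0 0 -10 0 1;0 0 -35 0 1;0 0 -60 0 1;20 -30 -60 0 1;50 -72 -60 0 1;80 -115 -60 0 1;110 -158 -60 0 1;123 -176 -50 0 1;123 -176 -30 0 1;123 -176 -5 0 1;123 -176 15 0 1;123 -176 26 0 1;123 -176 30 0 1;123 -176 33 0 1;123 -176 33 0 1;123 -176 33 0 1")

```text
t: 5.7
tool_pos: [0.4212, 0.1303, 0.0195]
orientation: [0.261, 3.129, 0.001]
force: [-0.2, -0.6, -2.4]
opening: 0.0597
gripper_force: 25.0
```

>>> play_rows(increments="0 0 1.5 0 1;0 0 1.5 0 1;0 0 1.5 0 -1;0 0 1.5 0 -1;0 0 1.5 0 -1;0 0 1.5 0 -1;0 0 -30 0 -1;0 0 -80 0 -1;0 0 -130 0 -1;-20 40 -160 0 -1;-45 85 -160 0 -1;-70 130 -160 0 -1;-92 178 -160 0 -1;-92 178 -160 0 -1;-92 178 -160 0 -1")

```text
t: 7.2
tool_pos: [0.5404, 0.2913, 0.1772]
orientation: [-0.258, -3.129, 0.002]
force: [-0.8, -1.0, 0.9]
opening: 0.0932
gripper_force: 0.0
```

```bash
python3 - <<'E'
from h import *
st()
cv2.imwrite('pics/w2.png',robot.read_camera('wrist'))
lm('wrist',['paddle_mid','paddle_handle','paddle_nose','bigboard_top','crock_mid'])
E
```

```text
t 7.2 pos [0.5404 0.2913 0.1772] F [-0.81 -0.96  0.91] open 0.0932 g 0.0 q [ 0.411  0.191  1.496 -0.     1.456 -0.995]
[[-0.986, 0.164, -0.002], [0.164, 0.986, -0.001], [0.002, -0.001, -1.0]]
wrist paddle_mid [([0.5607, 0.2881, 0.0233], 0.69)]
wrist paddle_handle [([0.4774, 0.3008, 0.0226], 0.68)]
wrist paddle_nose [([0.612, 0.2729, 0.0262], 0.81)]
wrist bigboard_top []
wrist crock_mid [([0.4202, 0.1327, 0.0294], 0.95), ([0.5574, 0.2923, 0.0254], 0.6)]
```

View pics/w2.png

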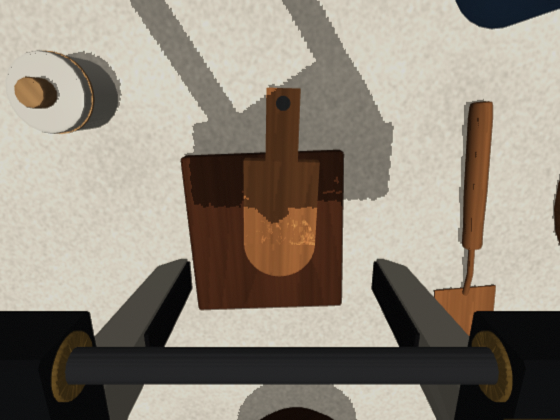

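The crock stands upright at (45,90). The paddle is centred under the fingers (columns 243–319) and aligned with the tool, so I'll grip its blade.

>>> play_rows(increments="0 0 50 0 -1;0 0 100 0 -1;0 0 140 0 -1;0 0 154 0 -1;0 0 154 0 -1;0 0 154 0 1;0 0 154 0 1;0 0 154 0 1;0 0 154 0 1;0 0 154 0 1;0 0 154 0 1", force=40)

```text
t: 8.6
tool_pos: [0.5417, 0.2908, 0.0265]
orientation: [0.261, 3.128, 0.001]
force: [-1.9, -1.5, 7.5]
opening: 0.0654
gripper_force: 39.9
```

>>> play_rows(increments="0 0 -10 0 1;0 0 -50 0 1;0 0 -90 0 1;0 0 -110 0 1;-5 -40 -110 0 1;-10 -80 -110 4 1;-15 -125 -110 8 1;-20 -170 -110 12 1;-25 -215 -110 16 1;-30 -260 -110 20 1;-35 -305 -110 20 1;-40 -350 -110 20 1;-46 -400 -110 20 1;-46 -440 -110 20 1;-46 -460 -110 20 1;-46 -460 -110 20 1;-46 -460 -80 20 1;-46 -460 -50 20 1;-46 -460 -50 20 1")

```text
t: 10.5
tool_pos: [0.5063, -0.1684, 0.0702]
orientation: [-0.798, -3.03, -0.003]
force: [-0.7, 0.7, -3.2]
opening: 0.0652
gripper_force: 39.9
```

```bash
python3 - <<'E'
from h import *
st()
lm('top',['riser','riser_deck','paddle_handle','paddle_nose','paddle_mid'])
im=robot.read_camera('scene'); cv2.imwrite('pics/s2.png',cv2.resize(im[130:290,80:300],None,fx=3.5,fy=3.5))
lm('scene',['riser','riser_deck','paddle_handle','paddle_nose'])
E
```

```text
t 10.5 pos [ 0.5063 -0.1684  0.0702] F [-0.7   0.72 -3.18] open 0.0652 g 39.9 q [-0.418  0.084  1.818  0.     1.248 -1.474]
[[-0.87, 0.492, -0.008], [0.492, 0.87, 0.004], [0.008, -0.0, -1.0]]
top riser [([0.6161, -0.2303, 0.0056], 0.8)]
top riser_deck [([0.6763, -0.2976, 0.0324], 0.96), ([0.4754, 0.302, 0.0256], 0.3)]
top paddle_handle [([0.4765, 0.3015, 0.0253], 0.8)]
top paddle_nose [([0.6204, 0.2752, 0.0278], 0.7)]
top paddle_mid [([0.5579, 0.2876, 0.0289], 0.67), ([0.7811, 0.0245, 0.0692], 0.61)]
scene riser [([0.6134, -0.2305, 0.0025], 0.9)]
scene riser_deck [([0.6726, -0.2955, 0.038], 0.68), ([0.5777, 0.2712, 0.0211], 0.62)]
scene paddle_handle [([0.4517, -0.1379, 0.0783], 0.79)]
scene paddle_nose [([0.5742, -0.2059, 0.0755], 0.84)]
```

View pics/s2.png

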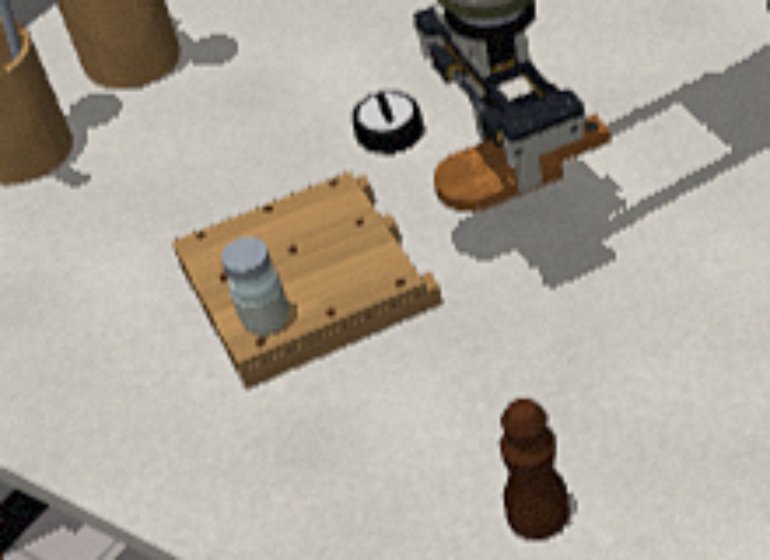

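The paddle is held level with its nose short of the riser mouth, as intended. I'll lower it onto the counter.

>>> play_rows(increments="0 0 20 0 1;0 0 40 0 1;0 0 52 0 1;0 0 57 0 1;0 0 59 0 1;0 0 61 0 1;0 0 61 0 1")

```text
t: 11.7
tool_pos: [0.5102, -0.1711, 0.0142]
orientation: [0.8, 3.037, -0.0]
force: [-1.1, -1.1, -2.3]
opening: 0.0652
gripper_force: 39.9
```

>>> play_rows(increments="0 0 1 0 1;0 0 2 0 1;0 0 2 0 1;0 0 2 0 1")

```text
t: 12.1
tool_pos: [0.5098, -0.1709, 0.0117]
orientation: [0.801, 3.038, -0.0]
force: [-0.2, 0.2, -2.5]
opening: 0.0656
gripper_force: 39.9
```

>>> play_rows(increments="0 0 1.5 0 1;0 0 3 0 1;0 0 3 0 1")

```text
t: 12.4
tool_pos: [0.5098, -0.1709, 0.0086]
orientation: [0.801, 3.038, -0.0]
force: [1.3, 0.4, -2.6]
opening: 0.0657
gripper_force: 39.9
```

>>> play_rows(increments="0 0 1 0 1;0 0 1.5 0 1;0 0 2 0 1;0 0 2 0 1")

```text
t: 12.8
tool_pos: [0.5099, -0.1709, 0.0084]
orientation: [-0.801, -3.038, -0.0]
force: [-9.6, 4.1, 17.9]
opening: 0.0653
gripper_force: 39.9
```

Contact with the counter. I'll ease off and release, then rise and look from beyond the mouth.

>>> play_rows(increments="0 0 -1.5 0 1;0 0 -1.5 0 -1;0 0 -1.5 0 -1;0 0 -1.5 0 -1;0 0 -1.5 0 -1;0 0 -40 0 -1;0 0 -90 0 -1;0 0 -140 0 -1;0 0 -190 0 -1;-40 0 -240 0 -1;-90 0 -245 0 -1;-140 0 -245 0 -1;-180 0 -245 0 -1;-180 0 -245 0 -1;-180 0 -245 0 -1;-180 0 -245 0 -1")

```text
t: 14.4
tool_pos: [0.6658, -0.2591, 0.2521]
orientation: [0.8, 3.038, 0.0]
force: [0.8, -0.3, -0.6]
opening: 0.0928
gripper_force: 0.0
```

```bash
python3 - <<'E'
from h import *
st()
cv2.imwrite('pics/w3.png',robot.read_camera('wrist'))
lm('wrist',['riser','riser_deck','paddle_mid','paddle_handle','paddle_nose'])
E
```

```text
t 14.4 pos [ 0.6658 -0.2591  0.2521] F [ 0.83 -0.31 -0.65] open 0.0928 g 0.0 q [-0.443  0.437  1.064  0.     1.64  -1.498]
[[-0.87, 0.493, 0.0], [0.493, 0.87, 0.0], [-0.0, 0.0, -1.0]]
wrist riser [([0.6085, -0.2293, -0.0018], 0.56)]
wrist riser_deck [([0.6742, -0.2946, 0.0378], 0.67)]
wrist paddle_mid [([0.5251, -0.1751, 0.0066], 0.87)]
wrist paddle_handle []
wrist paddle_nose [([0.5724, -0.2097, 0.0104], 0.83)]
```

View pics/w3.png

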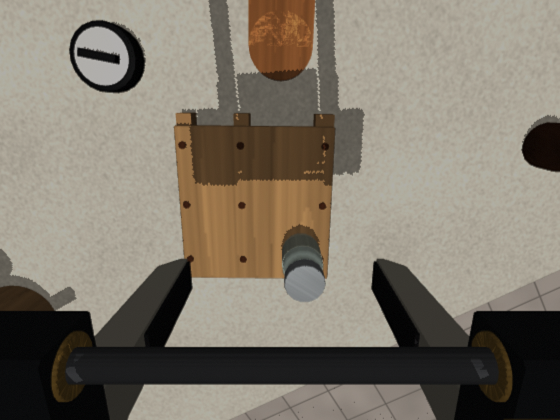

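The wrist view shows the paddle (columns 248–315) facing the wide bay, with cheeks at about 234–250 and 313–334 on row 115. I'll zoom in for accuracy.

```bash
python3 - <<'E'
import cv2
im=cv2.imread('pics/w3.png')[0:160,165:345]
cv2.imwrite('pics/w3c.png',cv2.resize(im,None,fx=4,fy=3.75,interpolation=cv2.INTER_CUBIC)[:600,:720])
E
```

```text
(no output)
```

View pics/w3c.png

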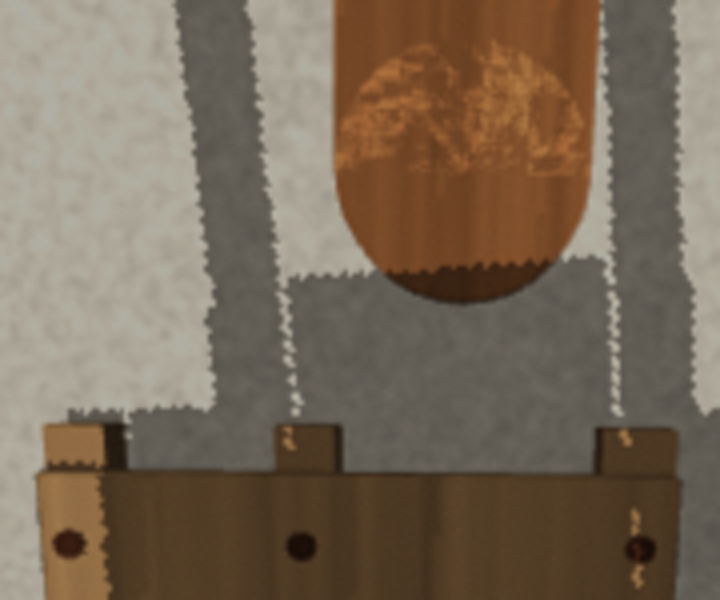

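The crop shows the wide bay between the cheek inner edges at crop x≈335/342 (left) and 596/603 (right), y≈430. The nose is at (464,303) and the deck front edge runs from (38,474) to (680,478).

```bash
python3 - <<'E'
from h import *
P=lambda x,y,z:pix('wrist',165+x/4,y/3.75,z)
pts={'midtop':(335,425,.026),'righttop':(603,430,.026),'midbot':(342,428,0),'rightbot':(596,432,0),'deckL':(38,474,.038),'deckR':(680,478,.038),'dowM':(301,546,.038),'dowR':(640,549,.038),'dowL':(69,544,.038),
'pl1':(334,170,.016),'pl0':(334,2,.016),'pr1':(592,170,.016),'pr0':(602,2,.016),'nose':(464,303,.016)}
W={k:P(*v) for k,v in pts.items()}
def ang(a,b): d=W[b]-W[a]; return np.degrees(np.arctan2(d[1],d[0]))
print('deck yaw',ang('deckL','deckR')-90, 'dow',ang('dowL','dowR')-90,'cheek',ang('midtop','righttop')-90)
for k in W: print(k,np.round(W[k]*1000,1))
a=np.radians(ang('deckL','deckR')-90); X=np.array([np.cos(a),np.sin(a)]);Y=np.array([-X[1],X[0]])
print('width',np.linalg.norm(W['deckR']-W['deckL']), 'from deckR:')
o=W['deckR'][:2]-55.5e-3*Y
for k in W: print(k,np.round([1000*(W[k][:2]-o)@X,1000*(W[k][:2]-o)@Y],1))
print('o',o,'paddle yaws',ang('pl0','pl1'),ang('pr0','pr1'),ang('pl0','pr0')-90,ang('pl1','pr1')-90)
E
```

```text
deck yaw -29.917499702091902 dow -30.077394847752096 cheek -30.643573360595106
midtop [ 584.3 -253.5   26. ]
righttop [ 620.5 -192.5   26. ]
midbot [ 585.6 -254.7    0. ]
rightbot [ 622.  -192.8    0. ]
deckL [ 557.7 -326.2   38. ]
deckR [ 640.8 -181.8   38. ]
dowM [ 608.1 -277.2   38. ]
dowR [ 652.9 -199.8   38. ]
dowL [ 577.5 -330.    38. ]
pl1 [ 526.4 -219.9   16. ]
pl0 [ 491.7 -198.9   16. ]
pr1 [ 559.1 -162.2   16. ]
pr0 [ 524.5 -140.9   16. ]
nose [ 572.6 -207.7   16. ]
width 0.16655754918450594 from deckR:
midtop [-13.2 -34.8]
righttop [-12.3  36.2]
midbot [-11.5 -35.1]
rightbot [-10.8  36.6]
deckL [   0.  -111.1]
deckR [ 0.  55.5]
dowM [ 19.2 -43.4]
dowR [19.5 46. ]
dowL [  19.1 -104.5]
pl1 [-80.1 -34.5]
pl0 [-120.7  -33.6]
pr1 [-80.6  31.8]
pr0 [-121.2   33. ]
nose [-46.2  -0.9]
o [ 0.6130758  -0.22993761] paddle yaws -31.146085979427706 -31.51203764026934 -29.538572413402207 -29.54134365256401
```

>>> play_rows(increments="50 0 0 0.5 -1;100 0 0 0.5 -1;150 0 0 0.5 -1;200 0 0 0.5 -1;250 1 40 0.5 -1;261 1 90 0.5 -1;261 1 140 0.5 -1;261 1 190 0.5 -1;261 1 225 0.5 -1;261 1 240 0.5 -1;261 1 247 0.5 -1;261 1 247 0.5 -1;261 1 247 0.5 -1")

```text
t: 16.0
tool_pos: [0.4411, -0.1307, 0.0064]
orientation: [0.813, 3.032, -0.001]
force: [-0.1, 0.5, 0.7]
opening: 0.0925
gripper_force: 0.0
```

>>> play_rows(increments="0 0 0 0 1;0 0 0 0 1;0 0 0 0 1;0 0 0 0 1;0 0 0 0 1;0 0 0 0 1;0 0 0 0 1;0 0 0 0 1", force=15)

```text
t: 16.8
tool_pos: [0.4397, -0.1301, 0.0046]
orientation: [-0.814, -3.034, 0.0]
force: [0.1, 0.2, 0.4]
opening: 0.0337
gripper_force: 0.0
```

>>> play_rows(increments="0 0 0 0 1;0 0 0 0 1;0 0 0 0 1;0 0 0 0 1")

```text
t: 17.2
tool_pos: [0.4397, -0.13, 0.0046]
orientation: [-0.814, -3.034, -0.0]
force: [-0.1, 0.6, -0.6]
opening: 0.0281
gripper_force: 15.0
```

>>> play_rows(increments="-10 0.7 0 0 1;-20 0.7 0 0 1;-30 0.7 0 0 1;-36 0.7 0 0 1;-42 0.7 0 0 1;-48 0.7 0 0 1;-54 0.7 0 0 1;-60 0.7 0 0 1;-66 0.7 0 0 1;-72 0.7 0 0 1;-78 0.7 0 0 1;-84 0.7 0 0 1;-90 0.7 0 0 1")

```text
t: 18.5
tool_pos: [0.5185, -0.1748, 0.0046]
orientation: [0.814, 3.034, -0.0]
force: [-1.2, 1.2, -0.6]
opening: 0.0279
gripper_force: 15.0
```

>>> play_rows(increments="-4 0 0 0 1;-8 0 0 0 1;-12 0 0 0 1;-16 0 0 0 1;-20 0 0 0 1;-24 0 0 0 1;-28 0 0 0 1;-32 0 0 0 1;-36 0 0 0 1;-40 0 0 0 1")

```text
t: 19.5
tool_pos: [0.553, -0.1947, 0.0046]
orientation: [0.814, 3.034, 0.0]
force: [-0.5, 0.7, -1.4]
opening: 0.0279
gripper_force: 15.0
```

>>> play_rows(increments="-2 0 0 0 1;-4 0 0 0 1;-6 0 0 0 1;-8 0 0 0 1")

```text
t: 19.9
tool_pos: [0.5596, -0.1986, 0.0046]
orientation: [-0.814, -3.034, -0.0]
force: [-1.3, 0.9, -0.9]
opening: 0.0277
gripper_force: 15.0
```

>>> play_rows(increments="-1 0 0 0 1;-2 0 0 0 1;-3 0 0 0 1;-4 0 0 0 1;-5 0 0 0 1;-6 0 0 0 1", force=10)

```text
t: 20.5
tool_pos: [0.5623, -0.2001, 0.004]
orientation: [-0.812, -3.029, -0.002]
force: [-11.3, 7.4, 6.7]
opening: 0.0281
gripper_force: 10.0
```

>>> play_rows(increments="3 0 0 0 1;5 0 0 0 1;5 0 0 0 1")

```text
t: 20.8
tool_pos: [0.5605, -0.1991, 0.0047]
orientation: [0.814, 3.034, -0.0]
force: [0.2, 0.6, -1.5]
opening: 0.0278
gripper_force: 10.0
```

>>> play_rows(increments="-1 0.5 0 0 1;-2 0.5 0 0 1;-3 0.5 0 0 1;-4 0.5 0 0 1;-4 0.5 0 0 1")

```text
t: 21.3
tool_pos: [0.5628, -0.1998, 0.004]
orientation: [-0.813, -3.031, -0.001]
force: [-7.0, 4.4, 2.5]
opening: 0.0278
gripper_force: 10.0
```

```bash
python3 - <<'E'
from h import *
s,_=st(); print(s['wrist_torque'])
E
```

```text
t 21.3 pos [ 0.5628 -0.1998  0.004 ] F [-7.    4.37  2.49] open 0.0278 g 10.0 q [-0.427  0.327  1.672  0.     1.146 -1.474]
[[-0.866, 0.5, -0.003], [0.5, 0.866, 0.002], [0.004, -0.0, -1.0]]
[ 0.68984247  1.16490649 -0.02240084]
```

>>> play_rows(increments="0 0 0 0 1;0 0 0 0 1;-0.5 0 0 0 1;-1 0 0 0 1;-1 0 0 0 1", force=20)

```text
t: 21.8
tool_pos: [0.5628, -0.1998, 0.004]
orientation: [-0.812, -3.029, -0.002]
force: [-12.3, 6.2, 7.0]
opening: 0.0278
gripper_force: 20.0
```

>>> play_rows(increments="1 0 0 0 1;1 0 0 0 1;1 0 0 0 -1;1 0 0 0 -1;1 0 0 0 -1;1 0 0 0 -1;1 0 -5 0 -1;1 0 -50 0 -1;1 0 -100 0 -1;1 0 -150 0 -1;1 0 -200 0 -1;-40 0 -248 0 -1;-80 0 -248 0 -1;-120 0 -248 0 -1;-120 0 -248 0 -1;-120 0 -248 0 -1")

```text
t: 23.4
tool_pos: [0.6687, -0.2613, 0.2507]
orientation: [-0.814, -3.031, -0.001]
force: [0.4, 0.1, -0.6]
opening: 0.0926
gripper_force: 0.0
```

```bash
python3 - <<'E'
from h import *
st()
im=robot.read_camera('wrist');cv2.imwrite('pics/w4.png',im)
cv2.imwrite('pics/w4c.png',cv2.resize(im[0:160,165:345],None,fx=4,fy=3.75,interpolation=cv2.INTER_CUBIC))
lm('wrist',['riser','paddle_handle'])
robot.read_camera('top'); lm('top',['crock_mid','bigboard_top','spice_mid'])
E
```

```text
t 23.4 pos [ 0.6687 -0.2613  0.2507] F [ 0.43  0.14 -0.65] open 0.0926 g 0.0 q [-0.444  0.451  1.049  0.     1.645 -1.49 ]
[[-0.866, 0.501, -0.003], [0.501, 0.866, 0.001], [0.003, -0.0, -1.0]]
wrist riser [([0.6086, -0.2308, -0.0052], 0.61)]
wrist paddle_handle [([0.5771, -0.2104, 0.0054], 0.88)]
top crock_mid [([0.4195, 0.1278, 0.0302], 0.66), ([0.3862, 0.5057, 0.0431], 0.34)]
top bigboard_top [([0.5734, 0.2683, 0.0167], 0.84)]
top spice_mid [([0.3862, 0.5072, 0.0443], 0.19)]
```

View pics/w4c.png

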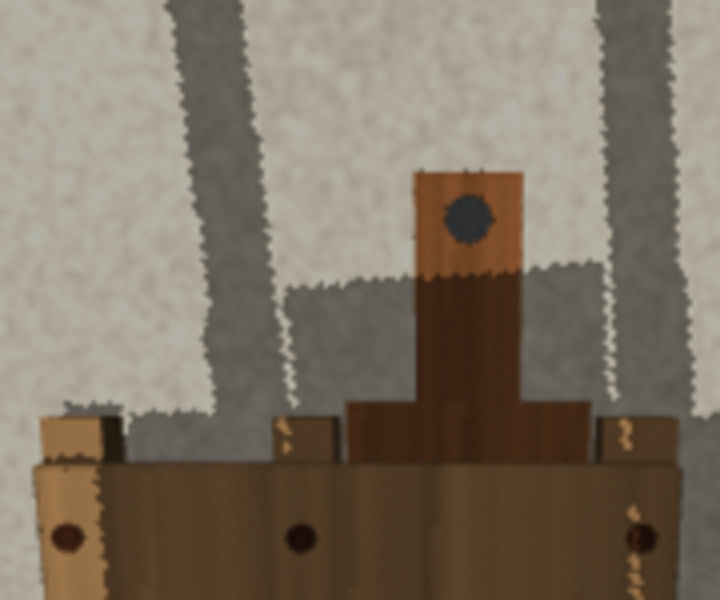

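The paddle sits straight in the wide bay, with gaps on both sides. Its shoulder is at crop row 402, just ahead of the cheeks. I'll check the depth.

```bash
python3 - <<'E'
from h import *
P=lambda x,y,z:pix('wrist',165+x/4,y/3.75,z)[:2]
a,b=P(35,465,.038),P(680,465,.038); Y=(b-a)/np.linalg.norm(b-a); X=np.array([Y[1],-Y[0]]); o=b-.0555*Y
for n,q in [('end',(469,172)),('shL',(348,402)),('shR',(589,402))]: print(n,np.round(((P(*q,.016)-o)@X*1000,(P(*q,.016)-o)@Y*1000),1))
s,Rm=st()
d=np.array([.4208,.1300,.2507])-s['tool_pos']; print(np.round(Rm.T@d*1000,1))
E
```

```text
end [-76.9   0.8]
shL [-16.3 -31.9]
shR [-16.3  33.3]
t 23.75 pos [ 0.6686 -0.2608  0.2542] F [0.44 0.08 0.37] open 0.0927 g 0.0 q [-0.443  0.444  1.051 -0.     1.644 -1.49 ]
[[-0.866, 0.5, 0.002], [0.5, 0.866, -0.001], [-0.002, 0.0, -1.0]]
[410.1 214.4   2.8]
```

>>> play_rows(increments="40 21 0 0 -1;80 42 0 0 -1;120 63 0 0 -1;160 84 0 0 -1;200 105 0 0 -1;240 126 0 0 -1;280 147 0 0 -1;320 168 0 0 -1;360 188 20 0 -1;395 206 50 0 -1;410 214 90 0 -1;410 214 130 0 -1;410 214 170 0 -1;410 214 170 0 -1")

```text
t: 25.15
tool_pos: [0.4163, 0.1287, 0.0777]
orientation: [-0.811, -3.027, 0.006]
force: [-0.6, -0.4, -0.4]
opening: 0.0929
gripper_force: 0.0
```

```bash
python3 - <<'E'
from h import *
s,Rm=st()
robot.read_camera('wrist'); lm('wrist',['crock_mid'])
robot.read_camera('scene'); lm('scene',['crock_mid'])
E
```

```text
t 25.15 pos [0.4163 0.1287 0.0777] F [-0.58 -0.37 -0.37] open 0.0929 g 0.0 q [ 0.182 -0.2    2.076 -0.     1.275 -0.865]
[[-0.866, 0.5, -0.009], [0.5, 0.866, -0.002], [0.007, -0.006, -1.0]]
wrist crock_mid []
scene crock_mid [([0.4186, 0.1315, 0.0316], 0.83), ([0.3885, 0.4977, 0.045], 0.69)]
```

>>> play_rows(increments="0 0 30 0 -1;0 0 55 0 -1;0 0 60 0 -1;0 0 60 0 -1;0 0 60 0 1;0 0 60 0 1;0 0 60 0 1;0 0 60 0 1;0 0 60 0 1;0 0 60 0 1;0 0 60 0 1;0 0 60 0 1", force=25)

```text
t: 26.55
tool_pos: [0.4214, 0.1294, 0.0231]
orientation: [0.814, 3.034, 0.001]
force: [-1.1, 0.3, 5.9]
opening: 0.0591
gripper_force: 25.0
```

>>> play_rows(increments="0 0 -15 0 1;0 0 -40 0 1;0 0 -65 0 1;-10 32 -65 0 1;-20 65 -65 0 1;-30 97 -65 0 1;-40 130 -65 0 1;-50 162 -65 0 1;-60 190 -65 0 1;-63 199 -60 0 1;-63 199 -45 0 1;-63 199 -30 0 1;-63 199 -24 0 1;-63 199 -22 0 1;-63 199 -22 0 1;-63 199 -22 0 1")

```text
t: 28.15
tool_pos: [0.5755, 0.27, 0.0454]
orientation: [0.814, 3.033, 0.001]
force: [-0.3, -0.3, -2.5]
opening: 0.0591
gripper_force: 25.0
```

>>> play_rows(increments="0 0 1 0 1;0 0 2 0 1;0 0 3 0 1;0 0 3 0 1;0 0 3 0 1")

```text
t: 28.65
tool_pos: [0.5752, 0.2701, 0.0416]
orientation: [-0.814, -3.034, 0.0]
force: [0.9, -0.6, -2.5]
opening: 0.0589
gripper_force: 25.0
```

>>> play_rows(increments="0 0 0.7 0 1;0 0 1.4 0 1;0 0 1.4 0 1")

```text
t: 28.95
tool_pos: [0.5753, 0.2701, 0.0411]
orientation: [0.814, 3.034, 0.0]
force: [-3.1, -0.6, 4.7]
opening: 0.059
gripper_force: 25.0
```

Contact with the board. I'll release and rise.

>>> play_rows(increments="0 0 -0.5 0 1;0 0 -0.5 0 -1;0 0 -0.5 0 -1;0 0 -0.5 0 -1;0 0 -0.5 0 -1;0 0 -30 0 -1;0 0 -70 0 -1;0 0 -120 0 -1;0 0 -160 0 -1;-60 0 -180 0 -1;-60 0 -180 0 -1;-60 0 -180 0 -1")

```text
t: 30.15
tool_pos: [0.6291, 0.2388, 0.2215]
orientation: [0.817, 3.031, 0.002]
force: [-0.6, -0.7, 0.2]
opening: 0.093
gripper_force: 0.0
```

```bash
python3 - <<'E'
from h import *
st()
cv2.imwrite('pics/w5.png',robot.read_camera('wrist')); lm('wrist',['crock_mid','bigboard_top'])
robot.read_camera('scene'); lm('scene',['crock_mid','bigboard_top','paddle_handle','spice_mid','timer_mid','mill_mid'])
E
```

```text
t 30.15 pos [0.6291 0.2388 0.2215] F [-0.64 -0.67  0.25] open 0.093 g 0.0 q [ 0.287  0.324  1.26  -0.     1.555 -0.758]
[[-0.865, 0.502, 0.002], [0.502, 0.865, 0.0], [-0.002, 0.002, -1.0]]
wrist crock_mid [([0.5772, 0.2767, 0.0479], 0.85)]
wrist bigboard_top []
scene crock_mid [([0.5759, 0.2699, 0.0514], 0.61)]
scene bigboard_top [([0.5738, 0.2707, 0.0206], 0.67)]
scene paddle_handle [([0.5734, -0.207, 0.0083], 0.62)]
scene spice_mid [([0.7392, -0.2817, 0.0813], 0.94), ([0.6129, -0.2304, 0.0014], 0.26)]
scene timer_mid [([0.467, -0.3552, 0.0202], 0.76)]
scene mill_mid [([0.7832, 0.022, 0.0669], 0.58)]
```

View pics/w5.png

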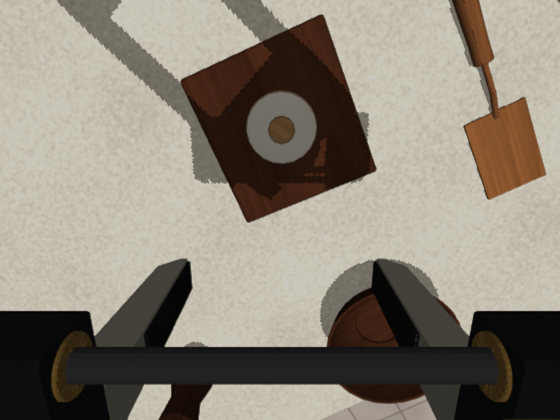

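The crock stands upright at (281,128), in the middle of the big board (corners (182,80), (322,15), (376,170) and (248,221)). The gripper is clear of everything, so I'll hand in.

```bash
python3 -c "
from plant import robot
print(robot.close_job())"
```

```text
the job is handed in; nothing more can be done
None
```

The job is handed in at about 30 s of the 69 s allowed: the paddle board is in the wide bay, nose first, against a firm stop about 95 mm in (highest push reading about 14 N), the crock stands upright in the middle of the big board, and I saw nothing else disturbed.

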